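# Set out and open a jar at the bakery tasting stand

## Robot

A 6-joint arm with a two-finger parallel gripper is mounted at the origin on the work surface. World frame = base frame: x ahead of the robot, y to its left, z up, the work surface at z = 0. Lengths are in m, angles in rad, forces in N, time in s.
With the tool pointing down it reaches from about 0.35 to 0.875 m from the base axis. Payload 4.2 kg.
Tool frame: the origin (TCP) lies between the finger pads; the fingertips stand 11 mm ahead of it and the grasp point (between the pads) lies 8 mm behind it; z points along the fingers, y is the line along which they close (so a half turn about z gives the same grasp; the last joint's range is limited). The gripper opens to 85 mm and grips with 20 to 120 N. Pads are 22 mm wide; open, the fingers measure 114 mm over their backs; the gripper's body (76 mm by 85 mm) begins 54 mm behind the grasp point. The pads swing forward as they close: fully open they stand 13 mm farther back than shut.
Start: joints at [-0.848, 0.385, 0.008, 0, -1.194, -0.259], TCP at [0.28, -0.559, 0.209] pointing down, gripper open.
Joint ranges: [-3.14, 3.14], [-1.21, 2.06], [-1.07, 1.41], [-3.16, 2.05], [-2.99, -0.16], [-3.1, 3.1]. Speed limits (rad/s): [2.79, 2.79, 3.14, 3.14, 3.14, 3.14].

## Interface

Orientations are given as [roll, pitch, yaw] about the fixed x, y, z axes, in that order (R = Rz(yaw) Ry(pitch) Rx(roll)).
In Python, from plant import bot gives the robot as it stands. The module is installed in compiled form; this text tells all that it offers.
- The arm moves only by the tool step_arm, never from a script. Its argument "series" is a list that holds one entry, the list of rows, each a list of 7 numbers: the shift along the world's x, y, z in m, then the turn, a rotation vector about the world's x, y, z in rad, then the finger opening in m, from 0 to 0.0854. In form: [[[x, y, z, wx, wy, wz, jaw], ...]]. A call has 1 to 12 rows; each row is the pose to reach, as a shift and turn from the pose commanded when the call began; what a row does not reach only later rows make up. A row lasts 1/10 s, in which the tool goes at most 50 mm and 8.59 degrees, less where a joint would pass 70% of its speed; a pose out of reach is approached as far as the arm can. A call with a gripper value outside its range is refused whole. The fingers move at their own pace and stop on an object; the grip force is fixed at half the most. Time passes only in rows, so rows that repeat a pose let the fingers close. It gives the time, the measured TCP pose, the force, the opening and the grip force at its end, in the units of the state.
- bot.get_obs(): the state, without advancing time (a new reading comes with each control period).
- bot.read_camera(name): name is "scene" or "side" or "wrist"; returns a dict with "pixels" (480x640x3 uint8, red, green, blue), "fx", "fy", "cx", "cy" (pixels), "rvec" (rotation vector, rad) and "tvec" (3), from world to camera coordinates, as OpenCV has them; the wrist camera has in their place "mount" (4x4, takes a point from camera to tool coordinates, whose origin is the TCP and whose axes are the flange's). Camera axes: x right, y down, z forward; pixel columns grow to the right and rows downward; lengths in m; the calibration is good to about 2 mm. A picture is of the moment at which its call begins: read the wrist's pose just before it. There is no depth.
- bot.close_job(): hands the job in; it is judged then, once.
Trained networks look in a picture, given as the dict that the camera call returned (one of the last four; its "shot" number tells which), for a name from the list of things; names that differ only in an ending like _2 or _b are one class to them, and where a whole thing is asked for, a point or a joint stands for the part that bears it (a point fixed in the world has none). Each returns a list of dicts, best first, with "score" (0 to 1); they miss things now and then, are a little off and sometimes report something else, mostly with a low value. They report only what shows in the picture. A call takes as long as a camera call. They do not tell look-alikes from the thing itself.
- bot.boxes_of(picture, query): "bbox" ([left, top, right, bottom] in pixels, round what is visible of it).
- bot.masks_of(picture, query): "mask" (480x640 bool, what is visible of it) and "bbox" ([left, top, right, bottom] in pixels, round what is visible of it).
The state is a dict: "clock": time; "joint_pos": joint angles; "qvel": joint speeds; "joint_efforts": joint torques, N m; "tcp_pos": TCP position; "eef_rot": TCP orientation; "wrist_force": force on the tool from outside, world axes, zero at the start; "torque": the same for the moment, N m; "finger_gap": finger opening in m; "grip_force": force on a finger pad.
Only numpy, scipy, OpenCV 4.12 (cv2) and the standard library are available. Lean on these libraries where they do the work, as an engineer would, in place of code of your own. Each camera call takes 0.05 s, during which the arm holds its last target. There are 200 camera calls.

## Task

Take the closed jar of sugared almonds that stands on the counter, keep it upright and seat it fully in the empty square well of the wooden tasting stand. With the well keeping the jar from turning, unscrew its tight lid counter-clockwise until the threads let go, then raise the lid and finish holding it level in the gripper just above the jar's open mouth, the jar still fully down in the well. Leave the other jar, the spoon pot and the card terminal where they are.

Things in the scene. Friction and masses are not known exactly. Their poses are not given: they have to be found in the camera images.
- jar: The jar to open, about 0.45 kg with its lid, loose on the open counter: square clear-glass jar full of white sugared almonds. Body 60 x 60 mm (sides along its x and y), 62 mm high, foot drawn in 2 mm all round over its lowest 6 mm; low shoulder; round neck 48 mm across with four short threads. Origin: centre of the underside, z up. Pulled by a lid still threaded, the jar comes along.
- jar_rim (a point): Centre of the jar's mouth, in the plane of its rim, 88 mm above the jar's underside.
- lid: The jar's plain round stainless-steel twist-off lid, 60 mm across, 17 mm high, 90 g. Origin: centre of its lower edge (skirt), z up. Closed, the skirt is 75.5 mm and the lid's top 92.5 mm above the jar's underside; 12 mm of free space below the skirt, over the jar's square body, so fingertips may go some 8 mm below the skirt when turning it. Closed, lid yaw = jar yaw within 0.1 rad.
- lid_top (a point): Centre of the lid's top. Four lugs inside the lid sit under the jar's threads, pressed by a sprung liner (30 N). Unscrews counter-clockwise from above: some 0.7 N m breaks it loose in the first 0.3 rad (grip 50 N or more), then it turns lightly; threads let go after 0.8 to 1.05 rad against the jar; a stop comes at 1.15 to 1.4 rad, where it still lifts straight off. It need not rise as it turns.
- stand: Oak tasting stand, 130 mm (its x) by 270 mm (its y), 36 mm high, screwed to the counter. Two square wells 64.5 x 64.5 mm, sides along its x and y, 28 mm deep (floor 8 mm above the counter), at +62 and -62 mm along its y: rubber mat on the floor; the +y one is empty, the other holds the other jar. Origin: centre of the underside, z up. A jar in a well turns about 0.08 rad before its corners brace.
- well (a point): Centre of the floor of the empty well: 62 mm from the stand's middle along its +y and 8 mm above its underside; axes as the stand's. A jar fits in any of its four quarter turns.
- other_jar: Bystander: a like, closed jar already standing in the other well, 124 mm from the empty one; its top is 100 mm above the counter. Origin at the centre of its underside.
- spoon_pot: Bystander: white ceramic pot 68 mm across and 70 mm high with wooden spoons standing in it up to 120 mm high. Origin at the centre of its underside.
- terminal: Bystander: black card terminal 150 mm (x) by 75 mm (y), 32 mm high, lying on the counter. Origin at the centre of its underside.
Things that resemble listed ones, but are neither listed nor needed, are in the scene too. There is more than one size of the lid; the job needs the largest.

How it is judged:
By the outcome, as a careful person would: the job done as asked, in the order asked, and still so for the second after the job is handed in, while the arm keeps its last pose, push and grip.
It also fails if it takes over 45 s, if anything falls off the work surface, if the arm or the gripper's body presses on something with over 40 N, if the wrist force passes 120 N, or if a joint passes its speed limit or range.

## Working session

There is one attempt and no reset: what is moved stays moved. The work goes in short steps, Python scripts to look and compute and a tool call to move; the robot and the scene stay as the last step left them, time stands still between calls to the robot, and variables do not carry over. Pictures are saved under pics/ and viewed, at most 10 in all, crops included, and the job is handed in when it is done.

Besides the shell and the picture viewer there is one more tool, called after "Call:" as name(argument=value, ...) on one line, values as JSON. step_arm: Moves the arm, as the interface text tells. Its arguments: {"type":"object","properties":{"series":{"type":"array"}},"required":["series"]}

```bash
mkdir -p pics; cat > h.py <<'E'
import numpy as np, cv2
from plant import bot
from scipy.spatial.transform import Rotation as R
def cam(p,obs=None):
    K=np.array([[p['fx'],0,p['cx']],[0,p['fy'],p['cy']],[0,0,1.]])
    if 'mount' in p:
        T=np.eye(4);T[:3,:3]=R.from_euler('xyz',obs['eef_rot']).as_matrix();T[:3,3]=obs['tcp_pos']
        M=np.linalg.inv(T@np.array(p['mount']));return K,M[:3,:3],M[:3,3]
    return K,cv2.Rodrigues(np.array(p['rvec'],float))[0],np.array(p['tvec'],float).ravel()
def at_z(c,uv,z):
    K,Rm,t=c;uv=np.atleast_2d(uv).astype(float)
    d=(np.linalg.inv(K)@np.c_[uv,np.ones(len(uv))].T).T@Rm;o=-Rm.T@t
    return o+d*((z-o[2])/d[:,2])[:,None]
def proj(c,X):
    K,Rm,t=c;q=(K@(Rm@np.atleast_2d(X).T+t[:,None])).T;return q[:,:2]/q[:,2:]
def save(n,img): cv2.imwrite('pics/'+n,img[:,:,::-1])
E
python3 - <<'E'
from h import *
np.set_printoptions(precision=3,suppress=True)
o=bot.get_obs();print({k:np.round(v,3) for k,v in o.items()})
for n in ['scene','side']:
    p=bot.read_camera(n);c=cam(p);save(n+'0.png',p['pixels']);print(n,-c[1].T@c[2])
    for q in ['jar','lid','stand','other_jar','spoon_pot','terminal']:
        print(q,[(np.round(b['bbox']),round(b['score'],2)) for b in bot.boxes_of(p,q)])
E
```

```text
{'clock': np.float64(0.0), 'joint_pos': array([-0.848,  0.386,  0.007, -0.   , -1.194, -0.259]), 'qvel': array([-0.   , -0.   , -0.001,  0.001, -0.001, -0.002]), 'joint_efforts': array([  0.002, -39.229,  18.84 ,   4.186,  -0.005,  -0.   ]), 'tcp_pos': array([ 0.279, -0.558,  0.208]), 'eef_rot': array([ 3.139, -0.   , -2.678]), 'wrist_force': array([ 0.549, -0.172, -0.27 ]), 'torque': array([0.014, 0.048, 0.029]), 'grip_force': np.float64(0.0), 'finger_gap': np.float64(0.085)}
scene [ 0.94  -0.406  1.058]
jar [(array([372., 165., 396., 198.]), 0.81), (array([377., 157., 401., 179.]), 0.31)]
lid [(array([375., 155., 400., 177.]), 0.94), (array([346., 157., 362., 173.]), 0.68), (array([396., 150., 410., 165.]), 0.66)]
stand [(array([242., 213., 358., 336.]), 0.78)]
other_jar [(array([269., 265., 305., 309.]), 0.93)]
spoon_pot [(array([431., 188., 458., 232.]), 0.78)]
terminal [(array([134., 220., 202., 275.]), 0.89), (array([426., 187., 462., 231.]), 0.4)]
side [0.384 0.911 0.842]
jar [(array([298., 327., 334., 366.]), 0.76), (array([378., 183., 441., 214.]), 0.58)]
lid [(array([303., 304., 332., 336.]), 0.93), (array([315., 382., 340., 404.]), 0.74)]
stand [(array([257., 197., 333., 288.]), 0.6)]
other_jar [(array([274., 185., 307., 227.]), 0.97), (array([254., 200., 334., 290.]), 0.33)]
spoon_pot [(array([195., 302., 236., 377.]), 0.77), (array([379., 181., 440., 212.]), 0.59), (array([301., 306., 333., 340.]), 0.56)]
terminal [(array([380., 180., 441., 212.]), 0.86)]
```

View pics/scene0.png

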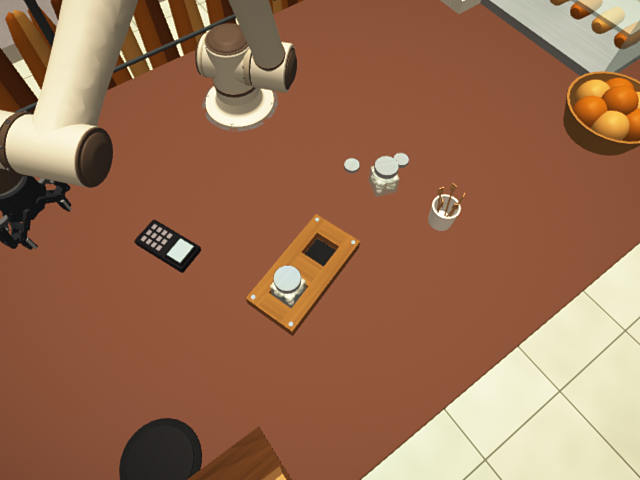

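View pics/side0.png

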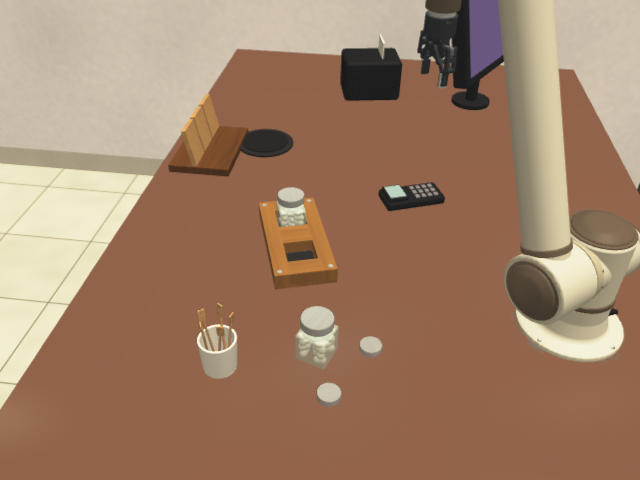

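Scene picture: the closed jar with the large lid stands at (386,172), and two loose smaller lids lie beside it at (352,165) and (401,159). The like jar in the stand at (288,283) is the bystander, and the empty well is at (320,250). The side view agrees: jar (317,335), loose lids (371,346) and (329,394), empty well (299,250). The choice is the closed jar on the open counter.

```bash
python3 - <<'E'
from h import *
np.set_printoptions(precision=4,suppress=True)
P={n:bot.read_camera(n) for n in ['scene','side']};C={n:cam(P[n]) for n in P}
def ctr(m): 
    ys,xs=np.nonzero(m);return np.array([xs.mean(),ys.mean()])
for n in P:
    for q in ['lid','spoon_pot','terminal','other_jar']:
        for b in bot.masks_of(P[n],q)[:3]:
            u=ctr(b['mask']);print(n,q,round(b['score'],2),u,at_z(C[n],u,.0925)[0,:2],at_z(C[n],u,.005)[0,:2])
    m=bot.masks_of(P[n],'stand')[0]['mask'];h=cv2.convexHull(np.argwhere(m)[:,::-1].astype(np.int32))
    X=at_z(C[n],h[:,0],.036)[:,:2].astype(np.float32);print('stand rect',cv2.minAreaRect(X))
# screws near scene px
for u in [(318,219),(353,242),(253,297),(291,324)]: print(at_z(C['scene'],u,.036))
s=P['scene']['pixels'][130:330,230:470];save('crop.png',cv2.resize(s,(720,600),interpolation=cv2.INTER_CUBIC))
E
```

```text
scene lid 0.64 [350.9394 165.0606] [0.42   0.0771] [0.3729 0.121 ]
scene lid 0.55 [401.6016 159.6406] [0.4808 0.1896] [0.4392 0.2437]
scene spoon_pot 0.97 [443.915  209.8639] [0.6493 0.1743] [0.623  0.2269]
scene terminal 0.93 [167.5397 245.6772] [ 0.3545 -0.3932] [ 0.3015 -0.3921]
scene other_jar 0.64 [287.5447 285.1028] [ 0.5904 -0.2283] [ 0.5588 -0.2121]
stand rect ((0.5633814334869385, -0.16480475664138794), (0.1390862911939621, 0.2800543010234833), 18.723953247070312)
side lid 0.95 [328.2448 394.0377] [0.4334 0.313 ] [0.4391 0.2431]
side lid 0.85 [316.6287 320.9191] [0.4709 0.1607] [0.481  0.0731]
side lid 0.77 [369.9855 345.9855] [0.3765 0.2058] [0.3757 0.1234]
side spoon_pot 0.93 [217.0205 345.8651] [0.6249 0.241 ] [0.653  0.1627]
side terminal 0.93 [409.885  195.5011] [ 0.3155 -0.2602] [ 0.3075 -0.397 ]
side other_jar 0.64 [290.3487 207.0593] [ 0.5718 -0.1751] [ 0.5937 -0.3019]
stand rect ((0.5556604266166687, -0.13921046257019043), (0.13775138556957245, 0.30936411023139954), 18.04058837890625)
[[ 0.4706 -0.06    0.036 ]]
[[ 0.5706 -0.0295  0.036 ]]
[[ 0.5482 -0.2967  0.036 ]]
[[ 0.6494 -0.2627  0.036 ]]
```

View pics/crop.png

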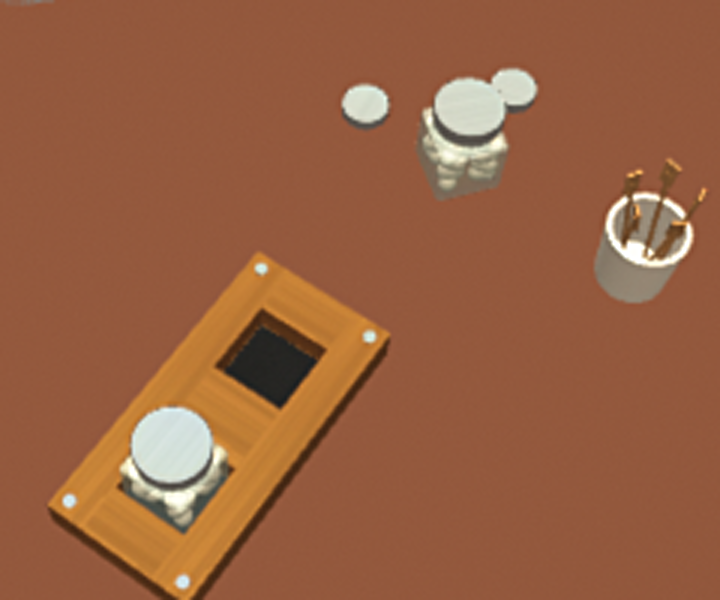

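The close crop shows the right jar at (470,110): square glass, large lid on, with two smaller loose lids by it at (365,105) and (513,88). Now I'll move above the well for a wrist look.

Call:
step_arm(series=[[[0.02,0.035,0.03,0,0,0,0.085],[0.045,0.075,0.06,0,0,0,0.085],[0.067,0.117,0.09,0,0,0,0.085],[0.09,0.158,0.12,0,0,0,0.085],[0.112,0.2,0.13,0,0,0,0.085],[0.135,0.24,0.14,0,0,0,0.085],[0.16,0.28,0.15,0,0,0,0.085],[0.18,0.322,0.15,0,0,0,0.085],[0.205,0.365,0.15,0,0,0,0.085],[0.228,0.405,0.15,0,0,0,0.085],[0.25,0.445,0.15,0,0,0,0.085],[0.25,0.445,0.15,0,0,0,0.085]]])

```text
clock: 2.5
tcp_pos: [0.5316, -0.1096, 0.3581]
eef_rot: [3.141, -0.0, -2.672]
wrist_force: [0.3, -2.4, 0.0]
finger_gap: 0.0852
grip_force: 0.0
```

```bash
python3 - <<'E'
from h import *
np.set_printoptions(precision=4,suppress=True)
o=bot.get_obs();p=bot.read_camera('wrist');c=cam(p,o);save('w1.png',p['pixels'])
print(o['tcp_pos'],o['eef_rot'],o['joint_pos'],p['mount'],p['fx'])
for q in ['stand','other_jar']: print(q,[(np.round(b['bbox']),round(b['score'],2)) for b in bot.boxes_of(p,q)])
print(proj(c,[[.54,-.103,.036]]))
E
```

```text
[ 0.5316 -0.1096  0.3581] [ 3.1405 -0.0002 -2.6716] [ 0.095   0.1762  0.0846 -0.0009 -1.4798 -1.1957] [[-0.     -0.9514 -0.308   0.079 ]
 [ 1.      0.0005 -0.0015  0.001 ]
 [ 0.0016 -0.308   0.9514 -0.1649]
 [ 0.      0.      0.      1.    ]] 364.6167035156398
stand [(array([170., 119., 378., 248.]), 0.71)]
other_jar [(array([190., 154., 252., 216.]), 0.77)]
[[317.6523 193.5699]]
```

View pics/w1.png

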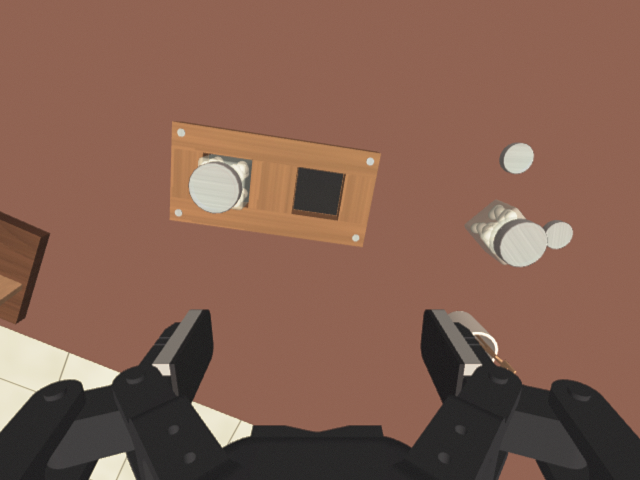

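Wrist view: the empty well is at (318,192), against a prediction of (318,194), so the stand pose agrees. The jar is at (510,235). Refine the stand with its screws, then move over the jar.

```bash
cat > st.py <<'E'
from h import *
np.set_printoptions(precision=4,suppress=True)
def blob(img,u,r=7):
    x,y=np.round(u).astype(int);g=img[y-r:y+r+1,x-r:x+r+1].astype(float);b=g[:,:,2] # blue: wood low
    w=np.clip(b-np.median(b)-40,0,None)
    yy,xx=np.mgrid[y-r:y+r+1,x-r:x+r+1];return np.array([(w*xx).sum(),(w*yy).sum()])/w.sum()
def stand(p,c,us):
    U=np.array([blob(p['pixels'],u) for u in us]);X=at_z(c,U,.036)[:,:2] # order: +y a,b ; -y a,b
    m=X.mean(0);d=X[:2].mean(0)-X[2:].mean(0);yaw=np.arctan2(-d[0],d[1]);d/=np.linalg.norm(d)
    print('sides',np.linalg.norm(X[0]-X[1]),np.linalg.norm(X[2]-X[3]),np.linalg.norm(X[:2].mean(0)-X[2:].mean(0)));print('centre',m,'yaw',yaw,'well',m+.062*d)
    return m+.062*d,yaw
E
python3 - <<'E'
from st import *
o=bot.get_obs();p=bot.read_camera('wrist');c=cam(p,o)
stand(p,c,[(370,161),(356,238),(181,132),(179,213)])
p=bot.read_camera('scene');c=cam(p)
stand(p,c,[(318,219),(353,242),(253,297),(291,324)])
E
```

```text
sides 0.10615894351374601 0.10626019833286734 0.24644229967482575
centre [ 0.5602 -0.1617] yaw 0.3229194413073177 well [ 0.5405 -0.1029]
sides 0.10636591764220356 0.10647106600516777 0.24630863359408017
centre [ 0.5582 -0.163 ] yaw 0.32221202250762687 well [ 0.5385 -0.1042]
```

Call:
step_arm(series=[[[-0.005,0.04,0,0,0,0,0.085],[-0.01,0.08,0,0,0,0,0.085],[-0.018,0.12,0,0,0,0,0.085],[-0.026,0.16,-0.01,0,0,0,0.085],[-0.034,0.2,-0.02,0,0,0,0.085],[-0.045,0.235,-0.04,0,0,0,0.085],[-0.055,0.265,-0.06,0,0,0,0.085],[-0.057,0.27,-0.08,0,0,0,0.085],[-0.057,0.27,-0.08,0,0,0,0.085],[-0.057,0.27,-0.08,0,0,0,0.085]]])

```text
clock: 3.75
tcp_pos: [0.4731, 0.1549, 0.2799]
eef_rot: [-3.141, 0.001, -2.679]
wrist_force: [0.8, 0.1, 0.9]
finger_gap: 0.0846
grip_force: 0.0
```

```bash
python3 - <<'E'
from st import *
o=bot.get_obs();p=bot.read_camera('wrist');c=cam(p,o);save('w2.png',p['pixels']);print(o['tcp_pos'],o['eef_rot'],o['joint_pos'])
for b in bot.masks_of(p,'lid'):
    ys,xs=np.nonzero(b['mask']);print(b['score'],b['bbox'],at_z(c,[xs.mean(),ys.mean()],.09),at_z(c,[xs.mean(),ys.mean()],.008))
print([ (b['score'],b['bbox']) for b in bot.boxes_of(p,'jar')])
E
```

```text
[0.4731 0.1549 0.2799] [-3.1409  0.0006 -2.6792] [ 0.6438  0.1195 -0.1734  0.0009 -1.2774 -1.7525]
0.74 [279.9, 172.7, 342.7, 232.4] [[0.4707 0.1492 0.09  ]] [[0.4866 0.1558 0.008 ]]
0.57 [374.6, 179.0, 410.6, 217.1] [[0.4318 0.2185 0.09  ]] [[0.4388 0.2412 0.008 ]]
[(0.96, [275.5, 156.9, 347.6, 203.9])]
```

View pics/w2.png

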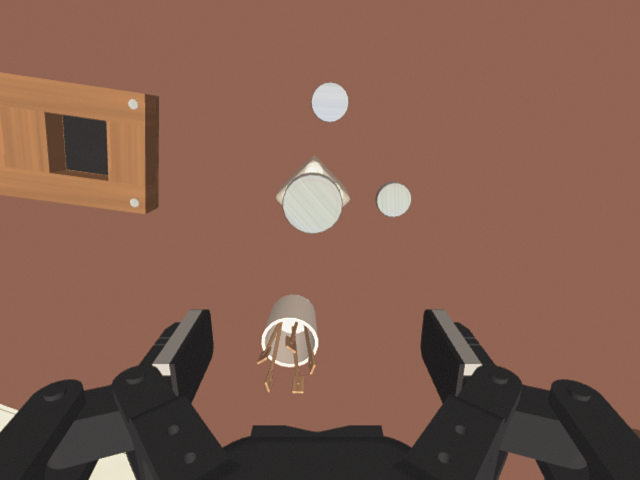

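Wrist view: jar lid at (312,203), body corners at (315,157), (276,198) and (348,198), so the jar sits about 45° to the present tool. Next I'll fit its x, y and yaw by silhouette.

```bash
cat > fit.py <<'E'
from st import *
from scipy.optimize import minimize
def sil(c,q,z0=0.,lid=True,S=4):
    x,y,a=q;m=np.zeros((480*S,640*S),np.uint8);cs=np.array([[1,1],[-1,1],[-1,-1],[1,-1]])
    Rz=np.array([[np.cos(a),-np.sin(a)],[np.sin(a),np.cos(a)]]);t=np.linspace(0,6.283,60)
    def hull(P):
        P=np.vstack(P);P[:,:2]=P[:,:2]@Rz.T+[x,y];P[:,2]+=z0
        cv2.fillConvexPoly(m,cv2.convexHull(np.round(proj(c,P)*S).astype(np.int32)),1)
    sq=lambda h,z:np.c_[cs*h,np.full(4,z)];ci=lambda r,z:np.c_[r*np.cos(t),r*np.sin(t),np.full(60,z)]
    hull([sq(.028,0),sq(.03,.006),sq(.03,.06)])
    if lid: hull([ci(.03,.0755),ci(.03,.0925)])
    return cv2.resize(m.astype(np.float32),(640,480),interpolation=cv2.INTER_AREA)
def seg(p,box):
    im=cv2.GaussianBlur(p['pixels'],(3,3),0).astype(float);bg=np.array([np.median(p['pixels'][:,:,k][100:300,150:500]) for k in range(3)])
    r=im/im.sum(2,keepdims=True);d=np.abs(r-bg/bg.sum()).sum(2)*400+np.abs(im-bg).sum(2)*.3
    m=np.zeros((480,640),np.float32);a,b,e,f=box;m[b:f,a:e]=d[b:f,a:e]>14;return m
def fit(c,m,q0,**k):
    f=lambda q:np.abs(sil(c,q,**k)-m).sum()
    best=None
    for a in np.arange(0,1.57,.2):
        r=minimize(f,[q0[0],q0[1],a],method='Nelder-Mead',options=dict(initial_simplex=[[q0[0],q0[1],a],[q0[0]+.006,q0[1],a],[q0[0],q0[1]+.006,a],[q0[0],q0[1],a+.15]],xatol=1e-5,fatol=.2))
        if best is None or r.fun<best.fun: best=r
    return best.x,best.fun,m.sum()
E
python3 - <<'E'
from fit import *
o=bot.get_obs();p=bot.read_camera('wrist');c=cam(p,o);print(o['tcp_pos'])
m=seg(p,(260,140,362,245));q,e,n=fit(c,m,(.47,.153));print('wrist',q,e,n)
v=p['pixels'].copy();s=sil(c,q);ed=cv2.Canny((s>.5).astype(np.uint8)*255,50,100)>0;v2=v.copy();v2[ed]=[255,0,0]
A=np.hstack([v[130:260,240:380],v2[130:260,240:380],np.repeat((m[130:260,240:380,None]*255).astype(np.uint8),3,2)])
save('fit.png',cv2.resize(A,(798,247)))
for n,box in [('scene',(364,150,406,200)),('side',(285,300,345,372))]:
    p=bot.read_camera(n);c=cam(p);m=seg(p,box)
    print(n,fit(c,m,(.47,.153)))
E
```

```text
[0.4736 0.1553 0.2806]
wrist [0.4723 0.1504 1.2317] 110.625 3860.0
scene (array([0.4722, 0.1493, 1.2105]), np.float64(219.375), np.float32(1240.0))
side (array([0.468 , 0.1602, 0.7832]), np.float64(484.6875), np.float32(2753.0))
```

View pics/fit.png

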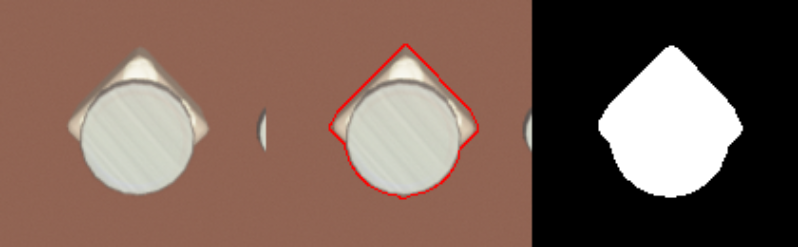

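The wrist and scene fits agree: jar at (0.472, 0.151), yaw 1.23. Turn the tool by −0.80 and descend to the body grasp.

Call:
step_arm(series=[[[0,-0.001,-0.01,0,0,-0.12,0.085],[0,-0.003,-0.03,0,0,-0.25,0.085],[-0.001,-0.005,-0.05,0,0,-0.38,0.085],[-0.001,-0.005,-0.07,0,0,-0.51,0.085],[-0.001,-0.005,-0.09,0,0,-0.64,0.085],[-0.001,-0.005,-0.11,0,0,-0.76,0.085],[-0.001,-0.005,-0.12,0,0,-0.8,0.085],[-0.001,-0.005,-0.12,0,0,-0.8,0.085]]])

```text
clock: 4.85
tcp_pos: [0.4709, 0.1503, 0.1579]
eef_rot: [-3.139, -0.002, 2.805]
wrist_force: [0.1, 1.0, -0.4]
finger_gap: 0.0852
grip_force: 0.0
```

```bash
python3 - <<'E'
from fit import *
o=bot.get_obs();p=bot.read_camera('wrist');c=cam(p,o);print(o['tcp_pos'],o['eef_rot'])
b=proj(c,[[.472,.151,.09],[.472,.151,.01]]);print(b)
for z in bot.boxes_of(p,'lid')+bot.boxes_of(p,'jar'):print(z)
u0,v0=b.min(0).astype(int)-55;u1,v1=b.max(0).astype(int)+65
m=seg(p,(u0,max(v0,0),u1,v1));print(fit(c,m,(.472,.151)))
save('w3.png',p['pixels'])
E
```

```text
[0.4709 0.1503 0.1579] [-3.1391 -0.002   2.8049]
[[317.6854 248.7993]
 [317.7711 219.3314]]
{'bbox': [0.4, 270.6, 167.8, 417.3], 'score': 0.66}
{'bbox': [222.1, 89.2, 271.7, 151.5], 'score': 0.64}
{'bbox': [274.8, 183.9, 356.8, 223.1], 'score': 0.86}
(array([0.4721, 0.1502, 1.2295]), np.float64(163.0625), np.float32(8229.0))
```

View pics/w3.png

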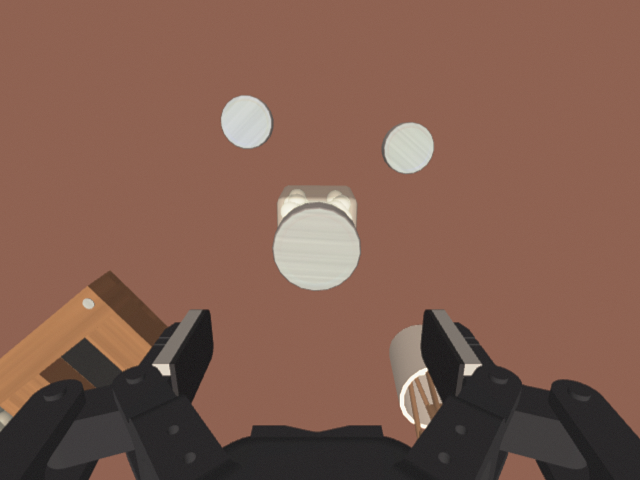

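The view shows the jar at (317,245) square to the fingers, with the spoon pot at (420,375). I'll check the pot's distance from it before descending.

```bash
python3 - <<'E'
from fit import *
o=bot.get_obs();p=bot.read_camera('wrist');c=cam(p,o)
print(at_z(c,[[427,397],[393,370]],.07)); 
p=bot.read_camera('scene');c=cam(p);b=bot.boxes_of(p,'spoon_pot')[0]['bbox'];print(b,at_z(c,[[445,207]],.07))
E
```

```text
[[0.6383 0.1938 0.07  ]
 [0.6023 0.1737 0.07  ]]
[429.6, 181.2, 462.9, 227.5] [[0.6382 0.1955 0.07  ]]
```

Call:
step_arm(series=[[[0,0,-0.025,0,0,0,0.085],[0,0,-0.05,0,0,0,0.085],[0,0,-0.07,0,0,0,0.085],[0,0,-0.09,0,0,0,0.085],[0,0,-0.105,0,0,0,0.085],[0,0,-0.115,0,0,0,0.085],[0,0,-0.117,0,0,0,0.085],[0,0,-0.117,0,0,0,0.085]]])

```text
clock: 5.95
tcp_pos: [0.472, 0.1513, 0.0424]
eef_rot: [3.141, 0.0, 2.806]
wrist_force: [-0.2, -0.6, -0.6]
finger_gap: 0.0848
grip_force: 0.0
```

Call:
step_arm(series=[[[0,0,0,0,0,0,0.05],[0,0,0,0,0,0,0.05],[0,0,0,0,0,0,0.05],[0,0,0,0,0,0,0.05],[0,0,0,0,0,0,0.05],[0,0,0,0,0,0,0.05],[0,0,0,0,0,0,0.05],[0,0,0,0,0,0,0.05]]])

```text
clock: 6.75
tcp_pos: [0.472, 0.151, 0.0433]
eef_rot: [3.141, 0.001, 2.806]
wrist_force: [-0.5, -1.7, 6.2]
finger_gap: 0.0586
grip_force: 63.4
```

Call:
step_arm(series=[[[0,0,0.01,0,0,0,0.05],[0,0,0.03,0,0,0,0.05],[0,0,0.06,0,0,0,0.05],[0.003,-0.01,0.09,0,0,0.03,0.05],[0.011,-0.04,0.1,0,0,0.1,0.05],[0.019,-0.072,0.1,0,0,0.18,0.05],[0.028,-0.105,0.1,0,0,0.27,0.05],[0.038,-0.14,0.1,0,0,0.36,0.05],[0.048,-0.175,0.1,0,0,0.46,0.05],[0.058,-0.21,0.1,0,0,0.55,0.05],[0.065,-0.24,0.1,0,0,0.63,0.05],[0.0685,-0.254,0.1,0,0,0.66,0.05]]])

```text
clock: 7.95
tcp_pos: [0.5395, -0.1051, 0.1415]
eef_rot: [3.141, -0.002, -2.819]
wrist_force: [-0.2, 0.6, -5.1]
finger_gap: 0.0587
grip_force: 65.9
```

Call:
step_arm(series=[[[0,0,0,0,0,0,0.05],[0,0,0,0,0,0,0.05],[0,0,-0.01,0,0,0,0.05],[0,0,-0.02,0,0,0,0.05],[0,0,-0.03,0,0,0,0.05],[0,0,-0.03,0,0,0,0.05],[0,0,-0.03,0,0,0,0.05]]])

```text
clock: 8.65
tcp_pos: [0.54, -0.1027, 0.1116]
eef_rot: [3.142, -0.001, -2.817]
wrist_force: [1.1, -0.0, -4.6]
finger_gap: 0.0583
grip_force: 65.9
```

```bash
python3 - <<'E'
from fit import *
o=bot.get_obs();print(o['tcp_pos'],o['eef_rot'],o['wrist_force'],o['finger_gap'])
p=bot.read_camera('wrist');c=cam(p,o)
print(proj(c,[[.5405,-.1029,.036]]))
t=proj(c,[[.559+.0,-.06,.036]])
# predicted screw pixels
a=.3226;Rz=np.array([[np.cos(a),-np.sin(a)],[np.sin(a),np.cos(a)]])
L=np.array([[-.053,.123],[.053,.123],[-.053,-.123],[.053,-.123]])@Rz.T+[.5602,-.1617]
u=proj(c,np.c_[L,np.full(4,.036)]);print(u)
for x in u:
    if 8<x[0]<630 and 8<x[1]<470: b=blob(p['pixels'],x,9);print(b,at_z(c,b,.036))
save('w4.png',p['pixels'])
p=bot.read_camera('side')['pixels'][160:310,240:360]
v=bot.read_camera('scene')['pixels'][200:350,235:365]
save('s4.png',np.hstack([cv2.resize(p,(400,500),interpolation=cv2.INTER_CUBIC),cv2.resize(v,(400,500),interpolation=cv2.INTER_CUBIC)]))
E
```

```text
[ 0.54   -0.1027  0.1116] [ 3.1416 -0.0011 -2.8171] [ 1.0884 -0.0307 -4.5659] 0.05831402423649283
[[315.1938 244.1866]]
[[409.0374 167.0614]
 [397.6127 312.4772]
 [ 31.0021 166.2926]
 [ 65.1868 311.678 ]]
[404.5  167.25] [[ 0.472  -0.0646  0.036 ]]
[nan nan] [[nan nan nan]]
[nan nan] [[nan nan nan]]
[nan nan] [[nan nan nan]]st.py:6: RuntimeWarning: invalid value encountered in divide
  yy,xx=np.mgrid[y-r:y+r+1,x-r:x+r+1];return np.array([(w*xx).sum(),(w*yy).sum()])/w.sum()
```

View pics/w4.png

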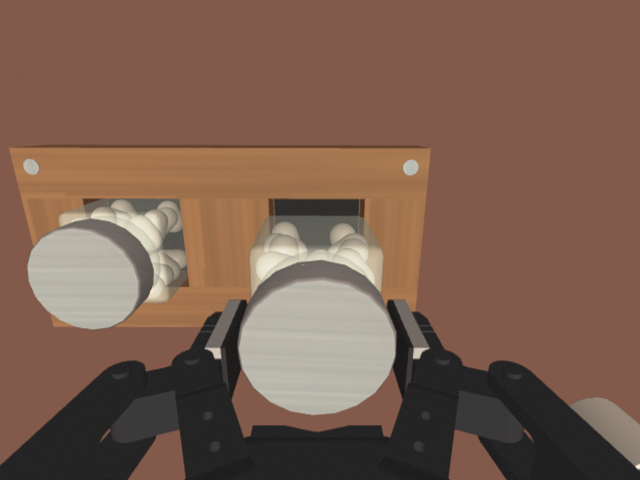

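Wrist view: jar lid centre u≈317 over the well (269–364, centre 316.5), and screws at (411,167) and (31,167) against predictions of (409,167) and (31,166). It's aligned, so I'll lower slowly.

Call:
step_arm(series=[[[0,0,-0.01,0,0,0,0.05],[0,0,-0.02,0,0,0,0.05],[0,0,-0.028,0,0,0,0.05],[0,0,-0.033,0,0,0,0.05],[0,0,-0.036,0,0,0,0.05],[0,0,-0.039,0,0,0,0.05],[0,0,-0.042,0,0,0,0.05],[0,0,-0.044,0,0,0,0.05],[0,0,-0.044,0,0,0,0.05]]])

```text
clock: 9.7
tcp_pos: [0.54, -0.103, 0.0679]
eef_rot: [3.141, -0.0, -2.818]
wrist_force: [-0.6, 0.1, -4.5]
finger_gap: 0.0589
grip_force: 66.0
```

No contact force, so the body is entering freely.

Call:
step_arm(series=[[[0,0,-0.003,0,0,0,0.05],[0,0,-0.006,0,0,0,0.05],[0,0,-0.009,0,0,0,0.05],[0,0,-0.012,0,0,0,0.05],[0,0,-0.014,0,0,0,0.05],[0,0,-0.016,0,0,0,0.05],[0,0,-0.017,0,0,0,0.05],[0,0,-0.0175,0,0,0,0.05],[0,0,-0.0175,0,0,0,0.05]]])

```text
clock: 10.6
tcp_pos: [0.5404, -0.1031, 0.0515]
eef_rot: [-3.141, 0.001, -2.817]
wrist_force: [-1.6, -0.3, 3.2]
finger_gap: 0.0584
grip_force: 66.8
```

Call:
step_arm(series=[[[0,0,-0.001,0,0,0,0.05],[0,0,-0.001,0,0,0,0.05],[0,0,-0.001,0,0,0,0.085],[0,0,-0.001,0,0,0,0.085],[0,0,-0.001,0,0,0,0.085],[0,0,-0.001,0,0,0,0.085],[0,0,0.01,0,0,0,0.085],[0,0,0.03,0,0,0,0.085],[0,0,0.06,0,0,0,0.085],[0,0,0.1,0,0,0,0.085],[0,0,0.1,0,0,0,0.085],[0,0,0.1,0,0,0,0.085]]])

```text
clock: 11.8
tcp_pos: [0.5408, -0.1028, 0.1524]
eef_rot: [-3.141, 0.004, -2.818]
wrist_force: [-0.1, -1.3, -1.6]
finger_gap: 0.0852
grip_force: 0.0
```

```bash
python3 - <<'E'
from fit import *
o=bot.get_obs();print(o['tcp_pos'],o['eef_rot'],o['joint_pos'][5])
p=bot.read_camera('wrist');c=cam(p,o);save('w5.png',p['pixels'])
g=bot.masks_of(p,'lid');print([(b['bbox'],b['score']) for b in g])
t=np.linspace(0,6.28,80);ring=lambda x,y,z:np.c_[x+.03*np.cos(t),y+.03*np.sin(t),np.full(80,z)]
e=proj(c,ring(.5405,-.1029,.1005));print('pred lid top box',e.min(0),e.max(0), 'if 5mm high',*(f(proj(c,ring(.5405,-.1029,.1055)),0) for f in (np.min,np.max)))
E
```

```text
[ 0.5408 -0.1028  0.1524] [-3.1409  0.0037 -2.8179] -1.3535337495578539
[([616.4, 84.1, 640.0, 141.3], 0.83), ([267.6, 201.1, 361.7, 292.4], 0.73)]
pred lid top box [268.1237 207.9379] [363.0646 297.1901] if 5mm high [267.0852 209.8219] [364.0253 300.7274]
```

View pics/w5.png

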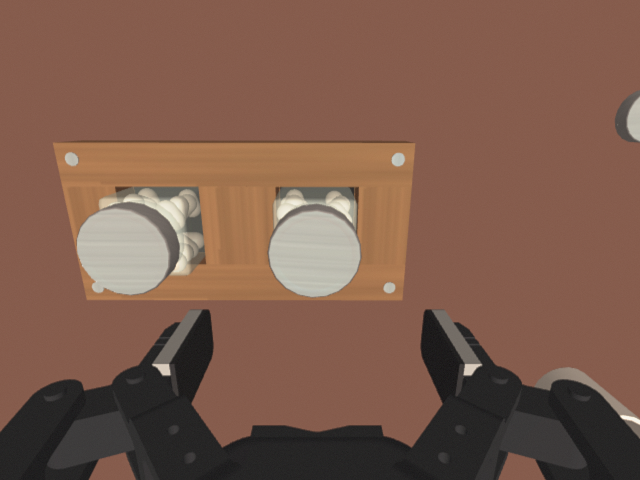

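Wrist view: the jar's lid is at (315,250), size and place match the seated prediction, and the neighbouring lid at (130,248) has the same apparent height. The jar is in. Next I'll grip the lid.

Call:
step_arm(series=[[[0,0,-0.02,0,0,0,0.085],[0,0,-0.04,0,0,0,0.085],[0,0,-0.055,0,0,0,0.085],[0,0,-0.0635,0,0,0,0.085],[0,0,-0.0635,0,0,0,0.085],[0,0,-0.0635,0,0,0,0.05],[0,0,-0.0635,0,0,0,0.05],[0,0,-0.0635,0,0,0,0.05],[0,0,-0.0635,0,0,0,0.05],[0,0,-0.0635,0,0,0,0.05],[0,0,-0.0635,0,0,0,0.05],[0,0,-0.0635,0,0,0,0.05]]])

```text
clock: 13.1
tcp_pos: [0.5401, -0.1029, 0.0872]
eef_rot: [-3.142, 0.0, -2.818]
wrist_force: [0.3, -0.2, 0.4]
finger_gap: 0.0498
grip_force: 0.0
```

```bash
python3 - <<'E'
from fit import *
o=bot.get_obs();print(o['wrist_force'],o['torque'],o['grip_force'],o['finger_gap'])
w=bot.read_camera('wrist')['pixels'][120:420,150:500]
p=bot.read_camera('side')['pixels'][150:300,240:360]
save('m6.png',np.hstack([cv2.resize(w,(480,411)),cv2.resize(p,(320,411),interpolation=cv2.INTER_CUBIC)]))
E
```

```text
[ 0.3188 -0.1971  0.3795] [-0.0704  0.0288  0.0141] 0.0 0.04979840662617261
```

View pics/m6.png

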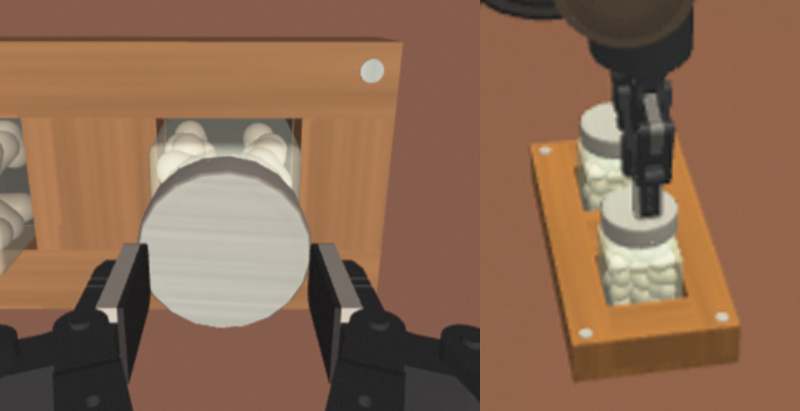

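Gap 49.8 mm with no grip force, so the lid isn't held. In the side crop the near fingertip ends at about (648,217), on the lid top. I'll compare that with projections to see how high the tips are.

```bash
python3 - <<'E'
from fit import *
f=lambda c,P:(proj(c,P)-[240,150])*[320/120,411/150]+[480,0]
o=bot.get_obs();Rm=R.from_euler('xyz',o['eef_rot']).as_matrix();t=o['tcp_pos']
c=cam(bot.read_camera('side'))
for gy in (.025,.03):
  for s in (1,-1):
    for z in (.011,.006,0,-.01,-.02): print('side',gy*s,z,f(c,[t+Rm@[0,gy*s,z]])[0])
J=np.array([.5405,-.1029,0])
for z in (.1005,.0835,.07,.036): print('jar axis z',z,f(c,[J+[0,0,z]])[0])
w=cam(bot.read_camera('wrist'),o);g=lambda P:(proj(w,P)-[150,120])*[480/350,411/300]
for z in (.011,.006,0,-.01,-.02):print('wrist',z,g([t+Rm@[-.011,-.025,z],t+Rm@[.011,-.025,z],t+Rm@[.011,.025,z]]).round(0).tolist())
for z in (.1005,.0955,.09):
  a=np.linspace(0,6.28,60);e=g(np.c_[J[0]+.03*np.cos(a),J[1]+.03*np.sin(a),np.full(60,z)]);print('lidtop',z,e.min(0),e.max(0))
E
```

```text
side 0.025 0.011 [645.2245 250.2506]
side 0.025 0.006 [645.2228 244.9285]
side 0.025 0 [645.2206 238.508 ]
side 0.025 -0.01 [645.217  227.7236]
side 0.025 -0.02 [645.2133 216.8337]
side -0.025 0.011 [634.1915 211.4801]
side -0.025 0.006 [634.1639 206.2267]
side -0.025 0 [634.1306 199.8899]
side -0.025 -0.01 [634.0747 189.2489]
side -0.025 -0.02 [634.0182 178.5068]
side 0.03 0.011 [646.3654 254.2595]
side 0.03 0.006 [646.3663 248.9307]
side 0.03 0 [646.3675 242.5018]
side 0.03 -0.01 [646.3695 231.7033]
side 0.03 -0.02 [646.3715 220.7988]
side -0.03 0.011 [633.1244 207.7302]
side -0.03 0.006 [633.0944 202.4837]
side -0.03 0 [633.0581 196.1554]
side -0.03 -0.01 [632.9973 185.5288]
side -0.03 -0.02 [632.936  174.8016]
jar axis z 0.1005 [639.0275 204.5584]
jar axis z 0.0835 [639.0841 222.7691]
jar axis z 0.07 [639.1283 237.0217]
jar axis z 0.036 [639.2372 272.1224]
wrist 0.011 [[163.0, 248.0], [160.0, 195.0], [293.0, 195.0]]
wrist 0.006 [[161.0, 254.0], [158.0, 200.0], [295.0, 200.0]]
wrist 0 [[159.0, 261.0], [156.0, 206.0], [297.0, 206.0]]
wrist -0.01 [[155.0, 275.0], [152.0, 217.0], [300.0, 218.0]]
wrist -0.02 [[151.0, 291.0], [147.0, 230.0], [305.0, 230.0]]
lidtop 0.1005 [136.9907 168.2951] [315.0115 328.2557]
lidtop 0.0955 [139.5258 163.563 ] [312.6583 319.8381]
lidtop 0.09 [142.1582 158.6645] [310.2146 311.0709]
```

Both cameras put the fingertips about 20 mm behind the TCP at this opening, not ahead of it, so the fingers closed just above the lid at z ≈ 0.107. The pickup evidently held the lid, consistent with its 6 N touch on the shoulder at TCP 0.042. I'll open, go down 30 mm (tips ≈ 0.077) and close again.

Call:
step_arm(series=[[[0,0,0,0,0,0,0.085],[0,0,0,0,0,0,0.085],[0,0,0,0,0,0,0.085],[0,0,0,0,0,0,0.085],[0,0,-0.01,0,0,0,0.085],[0,0,-0.02,0,0,0,0.085],[0,0,-0.027,0,0,0,0.085],[0,0,-0.03,0,0,0,0.085],[0,0,-0.03,0,0,0,0.085]]])

```text
clock: 14.2
tcp_pos: [0.5396, -0.103, 0.0562]
eef_rot: [3.141, -0.002, -2.818]
wrist_force: [0.7, 0.2, -0.3]
finger_gap: 0.0848
grip_force: 0.0
```

Call:
step_arm(series=[[[0,0,0,0,0,0,0.05],[0,0,0,0,0,0,0.05],[0,0,0,0,0,0,0.05],[0,0,0,0,0,0,0.05],[0,0,0,0,0,0,0.05],[0,0,0,0,0,0,0.05],[0,0,0,0,0,0,0.05],[0,0,0,0,0,0,0.05]]])

```text
clock: 15.0
tcp_pos: [0.5408, -0.1033, 0.058]
eef_rot: [-3.141, 0.001, -2.817]
wrist_force: [-0.7, -2.7, 6.1]
finger_gap: 0.0584
grip_force: 64.3
```

Call:
step_arm(series=[[[0,0,0,0,0,0.05,0.05],[0,0,0,0,0,0.1,0.05],[0,0,0,0,0,0.15,0.05],[0,0,0,0,0,0.2,0.05],[0,0,0,0,0,0.25,0.05],[0,0,0,0,0,0.25,0.05]]])

```text
clock: 15.6
tcp_pos: [0.54, -0.1028, 0.0578]
eef_rot: [3.141, 0.0, -2.568]
wrist_force: [-1.4, -0.5, 6.4]
finger_gap: 0.0586
grip_force: 64.4
```

```bash
python3 - <<'E'
from fit import *
o=bot.get_obs();print(o['wrist_force'],o['torque'],o['eef_rot'],o['finger_gap'],o['grip_force'])
E
```

```text
[-1.3528 -0.5357  6.3847] [0.1956 0.6195 0.0143] [ 3.1413  0.0004 -2.5677] 0.0585527241317594 64.4198585921913
```

Call:
step_arm(series=[[[0,0,0,0,0,0.08,0.05],[0,0,0,0,0,0.16,0.05],[0,0,0,0,0,0.24,0.05],[0,0,0,0,0,0.32,0.05],[0,0,0,0,0,0.4,0.05],[0,0,0,0,0,0.48,0.05],[0,0,0,0,0,0.56,0.05],[0,0,0,0,0,0.64,0.05],[0,0,0,0,0,0.72,0.05],[0,0,0,0,0,0.8,0.05],[0,0,0,0,0,0.88,0.05],[0,0,0,0,0,0.88,0.05]]])

```text
clock: 16.8
tcp_pos: [0.5412, -0.1033, 0.0598]
eef_rot: [-3.139, -0.001, -1.685]
wrist_force: [-2.6, -1.9, 15.6]
finger_gap: 0.0588
grip_force: 65.2
```

```bash
python3 - <<'E'
from fit import *
o=bot.get_obs();print(o['wrist_force'],o['torque'],o['eef_rot'],o['finger_gap'],o['grip_force'],o['joint_pos'])
E
```

```text
[-2.597  -1.9462 15.5503] [-0.4314  1.0561  0.0468] [-3.1387 -0.0008 -1.6851] 0.058787871057629726 65.23191643493192 [ 0.1065  0.4149 -0.3699  0.002  -0.7834 -0.2222]
```

Call:
step_arm(series=[[[0,0,0,0,0,0.04,0.05],[0,0,0,0,0,0.08,0.05],[0,0,0,0,0,0.08,0.05],[0,0,0.003,0,0,0.08,0.05],[0,0,0.006,0,0,0.08,0.05],[0,0,0.006,0,0,0.08,0.05]]])

```text
clock: 17.4
tcp_pos: [0.5399, -0.1029, 0.0629]
eef_rot: [3.141, 0.0, -1.608]
wrist_force: [-0.1, -1.3, -0.4]
finger_gap: 0.0585
grip_force: 64.4
```

```bash
python3 - <<'E'
from fit import *
o=bot.get_obs();print(o['wrist_force'],o['torque'],o['eef_rot'],o['finger_gap'],o['grip_force'],o['tcp_pos'])
p=bot.read_camera('side')['pixels'][160:280,260:360];s=bot.read_camera('scene')['pixels'][210:320,250:360]
save('s7.png',np.hstack([cv2.resize(p,(400,480),interpolation=cv2.INTER_CUBIC),cv2.resize(s,(400,480),interpolation=cv2.INTER_CUBIC)]))
E
```

```text
[-0.1015 -1.3058 -0.4422] [-0.479  -0.125  -0.0563] [ 3.1412  0.0001 -1.608 ] 0.058492389149467534 64.41602741568204 [ 0.5399 -0.1029  0.0629]
```

The force reads like the lid alone (about −0.5 N; with the jar it would be about −5 N). I'll raise further.

Call:
step_arm(series=[[[0,0,0.004,0,0,0,0.05],[0,0,0.008,0,0,0,0.05],[0,0,0.012,0,0,0,0.05],[0,0,0.016,0,0,0,0.05],[0,0,0.02,0,0,0,0.05],[0,0,0.022,0,0,0,0.05],[0,0,0.022,0,0,0,0.05],[0,0,0.022,0,0,0,0.05]]])

```text
clock: 18.3
tcp_pos: [0.54, -0.1029, 0.0851]
eef_rot: [3.141, 0.0, -1.608]
wrist_force: [-0.1, -0.0, -0.4]
finger_gap: 0.0583
grip_force: 64.3
```

```bash
python3 - <<'E'
from fit import *
o=bot.get_obs();print(o['wrist_force'],o['eef_rot'],o['finger_gap'],o['grip_force'],o['tcp_pos'])
for n in ['side','scene']:
    p=bot.read_camera(n);c=cam(p)
    for q in ['lid','jar_rim','jar','other_jar']:
        print(n,q,[(np.round(b['bbox']),round(b['score'],2)) for b in bot.boxes_of(p,q)])
    a=np.linspace(0,6.28,60);J=[.5405,-.1029]
    for nm,z in [('lid lifted',.0755+.008+.028),('lid closed',.0835)]:
        e=np.vstack([proj(c,np.c_[J[0]+.03*np.cos(a),J[1]+.03*np.sin(a),np.full(60,h)]) for h in (z,z+.017)]);print(nm,e.min(0),e.max(0))
    def bod(z0):
        s=[[x,y] for x in(-.03,.03) for y in(-.03,.03)];k=.3226;Rz=np.array([[np.cos(k),-np.sin(k)],[np.sin(k),np.cos(k)]]);X=np.array(s)@Rz.T+J
        return proj(c,np.r_[np.c_[X,np.full(4,z0+.006)],np.c_[X,np.full(4,z0+.062)]])
    for z0 in(.008,.036): e=bod(z0);print('body z0',z0,e.min(0),e.max(0))
    # vertical colour profile through jar axis
    u=proj(c,np.array([[*J,z] for z in np.arange(.14,.04,-.006)]));print([tuple(int(k) for k in p['pixels'][int(v),int(x)-8]) for x,v in u])
E
```

```text
[-0.0599 -0.0227 -0.4343] [ 3.1415  0.0001 -1.6079] 0.05830059620953231 64.34109167905262 [ 0.54   -0.1029  0.0851]
side lid [(array([356., 335., 379., 360.]), 0.94), (array([288., 206., 314., 230.]), 0.86), (array([276., 197., 304., 224.]), 0.74), (array([318., 385., 337., 406.]), 0.71)]
side jar_rim [(array([288., 230., 317., 262.]), 0.77)]
side jar [(array([285., 227., 317., 260.]), 0.83)]
side other_jar [(array([279., 189., 304., 228.]), 0.89)]
lid lifted [284.8136 205.1869] [314.3744 228.966 ]
lid closed [285.0486 216.2765] [314.2114 240.0625]
body z0 0.008 [283.2873 226.7114] [316.5364 267.8095]
body z0 0.036 [283.0361 215.9556] [316.7312 257.4143]
[(209, 214, 184), (207, 207, 187), (210, 209, 189), (208, 207, 187), (210, 207, 187), (207, 204, 185), (106, 102, 95), (108, 104, 96), (109, 106, 97), (175, 164, 131), (180, 187, 159), (170, 173, 149), (183, 188, 162), (199, 207, 178), (223, 227, 202), (237, 229, 196), (234, 233, 208)]
scene lid [(array([307., 221., 330., 246.]), 0.84), (array([394., 151., 407., 170.]), 0.69), (array([348., 161., 360., 174.]), 0.47)]
scene jar_rim [(array([300., 238., 336., 266.]), 0.9)]
scene jar [(array([308., 240., 335., 268.]), 0.96)]
scene other_jar [(array([272., 268., 306., 307.]), 0.92)]
lid lifted [307.4711 218.6232] [334.7289 246.1302]
lid closed [307.6553 224.716 ] [334.2977 251.6846]
body z0 0.008 [302.6451 226.5929] [338.9275 269.0373]
body z0 0.036 [302.3515 220.7206] [339.4508 264.1377]
[(210, 224, 209), (213, 224, 209), (211, 222, 207), (212, 223, 207), (215, 224, 209), (216, 227, 211), (214, 225, 207), (215, 223, 207), (217, 223, 208), (183, 186, 172), (93, 88, 82), (77, 71, 66), (96, 92, 82), (219, 219, 191), (219, 220, 193), (221, 225, 195), (234, 235, 214)]
```

The side lid box (rows 206–230) matches the lifted prediction (205–229). The jar box matches a seated body in the scene view (bottom row 268 against 269), and in the side view its bottom row (260) is where the stand's top should hide the body. The wrist carries only the lid, level. Handing in.

```bash
python3 -c "
from plant import bot
print(bot.close_job())"
```

```text
the job is handed in; nothing more can be done
None
```

I handed the job in at about 18 s: the jar is seated in the empty well, the lid is unscrewed about 1.2 rad, and the gripper holds it level about 15 mm above the open mouth. Final camera boxes and wrist force match this, but I had no picture views left to look at it; the verdict was not shown.

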